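One turn of the bead tray's hand wheel

TASK

Bring the next compartment of the rotary bead tray round to its brass post: with your fingertips push the hand wheel round by its upright handle, clockwise seen from above, through exactly one turn, so that the handle stands at the brass index post again, and leave it there. Push the handle gently, without gripping it; do not touch the tray itself, and leave everything else on the counter where it is.

Things in the scene. Friction and masses are not known exactly. Their poses are not given: they have to be found in the camera images.
- hub (a point): centre of the hand wheel, on its upright axis, level with the top of the rim (80 mm above the counter). The hand drive is bolted down: grey round foot 210 mm across, column, and a dark steel four-spoke wheel lying level on top (rim circle radius 75 mm, rim bar 14 mm thick, its top 80 mm above the counter; hub cap to 86 mm). It stands left or right of the bead tray.
- handle_mid (a point): middle of the wheel's one upright handle: a wooden peg on the end of one spoke, 75 mm from the wheel's axis, 22 mm thick, standing from 83 to 143 mm above the counter (this point is half-way up, at 113 mm). It spins freely about its own axis and goes round with the wheel.
- handle: the same handle peg; origin at its foot, 83 mm above the counter
- index (a point): top of the brass index post on the drive's foot, 94 mm from the wheel's axis, top 53 mm above the counter, just outside the rim and below it; at the start the handle is level with it (same direction from the axis)
- wheel (a joint): how far the wheel has been turned, rad: 0 at the start, growing clockwise seen from above; 6.283 is one turn. There is no click or stop at one turn. It needs about 3 N at the handle, has no spring and stays where it is left.
- tray (a joint): turn of the rotary bead tray, rad, 0 at the start; geared to the wheel under the counter, 1/6 of the wheel's angle (anticlockwise seen from above), so that one turn of the wheel moves the tray on by one of its six compartments (1.047)
- drive: the whole hand drive (foot, column, wheel, handle); origin on the wheel's axis at the counter, x towards the index post, z up
- tray_base: the whole rotary bead tray on its fixed foot: round wooden tray 260 mm across, 84 mm high, six compartments of beads, a brass post 50 mm high beside it on the side away from the robot; origin on its axis at the counter. Not to be touched.
- bowl: bystander: small open brass bowl, 84 wide, 45 high (mm), loose; origin at the centre of its underside
- ring_box: bystander: square gift box with a lid, 63 x 63 x 42 high (mm), loose; origin at the centre of its underside
- lantern: bystander: battery camping lantern, 96 wide, 140 high to its roof and 180 to the top of its wire bail (mm), loose; origin at the centre of its underside
- jar: bystander: small glass jar with a wooden cap, 60 wide, 85 high (mm), loose; origin at the centre of its underside
- spool: bystander: wooden spool, 48 wide, 60 high (mm), loose; origin at the centre of its underside
- bangle: bystander: wooden bangle lying flat, 80 outside, 12 thick (mm), loose; origin at the centre of its underside
- weight: bystander: small brass scale weight, 36 wide, 50 high (mm), loose; origin at the centre of its underside
There are look-alikes about, which are no part of the job. Of the things shaped like the drive, the grey one is meant.

How it is judged:
By the outcome, as a careful person would: the job done as asked, in the order asked, and still so for the second after the job is handed in, with the robot touching nothing.
It also fails if it takes over 54 s, if anything falls off the work surface, if the arm or the gripper's body presses on something with over 40 N, if the wrist force passes 120 N, or if a joint passes its speed limit or range.

ROBOT

A 6-joint arm with a two-finger parallel gripper is mounted at the origin on the work surface. World frame = base frame: x ahead of the robot, y to its left, z up, the work surface at z = 0. Lengths are in m, angles in degrees, forces in N, time in s.
With the tool pointing down it reaches from about 0.4 to 0.825 m from the base axis. Payload 7 kg.
Tool frame: the origin (TCP) lies on the centre line of the jaws, within the pads' length; the fingertips stand 17 mm ahead of it and the grasp point (between the pads) lies 2 mm behind it; z points along the fingers, y is the direction in which the jaws open and shut (so a half turn about z gives the same grasp; the last joint's range is limited). The gripper opens to 88 mm and grips with 3 to 60 N. Pads are 19 mm wide; open, the fingers measure 130 mm over their backs; the gripper's body (78 mm by 193 mm) begins 47 mm behind the grasp point.
Start: joints at [-56.316, 20.546, 0.682, 0, -70.136, -16.507], TCP at [0.199, -0.645, 0.244] pointing down, gripper open.
Joint ranges: [-176.03, 176.03], [-82.01, 121.73], [-58.28, 71.71], [-173.87, 95.51], [-174.79, -0.11], [-173.66, 173.66]. Speed limits (degrees/s): [136.94, 136.94, 172.46, 180, 180, 180].

INTERFACE

Orientations are given as [roll, pitch, yaw] about the fixed x, y, z axes, in that order (R = Rz(yaw) Ry(pitch) Rx(roll)).
In Python, from plant import telemetry, vision, close_job, recognise, silhouettes, place_of gives the robot as it stands.
- The arm moves only by the shell command python3 -m handwheel 'ROWS'. ROWS is JSON, a list that holds one entry, the list of rows, each a list of 5 numbers: the shift along the tool's x, y, z in m, then the turn about the tool's z in rad, then the closure, from 0 (fully open) to 1 (shut). In form: [[[tx, ty, tz, yaw, gripper], ...]]. A call has 1 to 20 rows; each row shifts and turns the commanded pose from where the row before left it, along the tool's axes as they then stand; what a row does not reach is not made up. A row lasts 1/12 s, in which the tool goes at most 41.7 mm and 7.16 degrees, less where a joint would pass 70% of its speed; a pose out of reach is approached as far as the arm can. A call with a gripper value outside its range is refused whole. The fingers move at their own pace and stop on an object; the grip force is fixed at half the most. Time passes only in rows, so rows that do not move let the fingers close. It gives the time, the measured TCP pose, the force and the opening at its end, in the units of the state.
- telemetry.get_obs(): the state, without advancing time (a new reading comes with each control period).
- vision.snapshot(name): name is "scene" or "top" or "wrist"; returns a dict with "color" (480x640x3 uint8, red, green, blue), "mtx" (3x3 intrinsics, pixels), "dist" ([k1, k2, p1, p2, k3] as OpenCV has them; the pictures are not rectified), "cam_to_world" (4x4, takes a point from camera to world coordinates); the wrist camera has in their place "tool_from_camera" (4x4, takes a point from camera to tool coordinates, whose origin is the TCP and whose axes are the flange's). Camera axes: x right, y down, z forward; pixel columns grow to the right and rows downward; lengths in m; the calibration is good to about 2 mm. A picture is of the moment at which its call begins: read the wrist's pose just before it. There is no depth.
- close_job(): hands the job in, once; it reports no verdict.
Trained networks look in a picture, given as the dict that the camera call returned (one of the last four; its "shot" number tells which), for a name from the list of things; names that differ only in an ending like _2 or _b are one class to them, and where a whole thing is asked for, a point or a joint stands for the part that bears it (a point fixed in the world has none). Each returns a list of dicts, best first, with "conf" (0 to 1); they miss things now and then, are a little off and sometimes report something else, mostly with a low value. They report only what shows in the picture. A call takes as long as a camera call. They do not tell look-alikes from the thing itself.
- recognise(name, picture): "xy" ([column, row] in pixels, amid what is visible of it).
- silhouettes(name, picture): "region" (480x640 bool, what is visible of it) and "xy" ([column, row] in pixels, amid what is visible of it).
- place_of(name, picture): "xy" ([column, row] in pixels: a listed point, or the origin of a listed thing).
The state is a dict: "clock": time; "joint_pos": joint angles; "qvel": joint speeds; "tau": joint torques, N m; "tool_pos": TCP position; "orientation": TCP orientation; "force": force on the tool from outside, world axes, zero at the start; "moment": the same for the moment, N m; "opening": finger opening in m.
Only numpy, scipy, OpenCV 4.12 (cv2) and the standard library are available. Lean on these libraries where they do the work, as an engineer would, in place of code of your own. Each camera call takes 0.05 s, during which the arm holds its last target.

## Working session

There is one attempt and no reset: what is moved stays moved. The work goes in short steps, Python scripts to look and compute and a shell command to move; the robot and the scene stay as the last step left them, time stands still between calls to the robot, and variables do not carry over. Pictures are saved under pics/ and viewed, and the job is handed in when it is done.

```bash
mkdir -p pics; ls
cat > h.py <<'E'
import numpy as np, cv2
from plant import telemetry, vision, close_job, recognise, silhouettes, place_of
def save(p,n): cv2.imwrite('pics/'+n+'.png', p['color'][:,:,::-1])
def T_tool():
    o=telemetry.get_obs(); from scipy.spatial.transform import Rotation as R
    T=np.eye(4); T[:3,:3]=R.from_euler('xyz',o['orientation'],degrees=True).as_matrix(); T[:3,3]=o['tool_pos']; return T
def ray(p,xy,Tt=None):
    C=np.array(p['cam_to_world']) if 'cam_to_world' in p else Tt@np.array(p['tool_from_camera'])
    u=cv2.undistortPoints(np.array([[xy]],float),np.array(p['mtx']),np.array(p['dist']))[0,0]
    return C[:3,3], C[:3,:3]@np.array([u[0],u[1],1])
def at_z(p,xy,z,Tt=None):
    o,d=ray(p,xy,Tt); return o+d*(z-o[2])/d[2]
def proj(p,X,Tt=None):
    C=np.array(p['cam_to_world']) if 'cam_to_world' in p else Tt@np.array(p['tool_from_camera'])
    W=np.linalg.inv(C); r=cv2.Rodrigues(W[:3,:3])[0]
    return cv2.projectPoints(np.atleast_2d(X).astype(float),r,W[:3,3],np.array(p['mtx']),np.array(p['dist']))[0][:,0]
E
python3 - <<'E'
from h import *
print(telemetry.get_obs())
Z=dict(hub=.08,handle_mid=.113,index=.053,handle=.083,drive=0,tray_base=0,lantern=0,bowl=0,jar=0,spool=0,ring_box=0,bangle=0,weight=0)
for n in ['top','scene']:
    p=vision.snapshot(n); save(p,n+'1'); print(n)
    for k,z in Z.items():
        for d in place_of(k,p)[:3]: print(k,round(d['conf'],2),np.round(d['xy']),np.round(at_z(p,d['xy'],z),3))
E
```

```text
pics
{'clock': 0.0, 'joint_pos': array([-5.63149088e+01,  2.05905348e+01,  6.33706084e-01, -1.79716789e-02,
       -7.01357098e+01, -1.65060541e+01]), 'qvel': array([ 0.05148411,  0.04388429,  0.02023861,  0.14199956, -0.04706381,
       -0.00318068]), 'tau': array([-5.91532680e-04, -5.82718420e+01,  2.93066293e+01,  6.99752122e+00,
        6.91661640e-03, -1.28777151e-04]), 'tool_pos': array([ 0.19918783, -0.64446335,  0.24263907]), 'orientation': array([ 1.79906475e+02, -1.00956587e-02, -1.62827075e+02]), 'force': array([-0.30494111, -0.60291496, -0.40922961]), 'moment': array([0.01049696, 0.04220624, 0.02777299]), 'opening': 0.08746255228092764}
top
hub 0.82 [472. 370.] [ 0.282 -0.414  0.08 ]
hub 0.58 [368. 252.] [ 0.526 -0.192  0.08 ]
hub 0.48 [377. 351.] [ 0.313 -0.215  0.08 ]
handle_mid 0.62 [377. 216.] [ 0.598 -0.207  0.113]
handle_mid 0.54 [484. 331.] [ 0.362 -0.431  0.113]
index 0.66 [352. 165.] [ 0.731 -0.153  0.053]
index 0.6 [377. 218.] [ 0.61  -0.214  0.053]
index 0.59 [476. 326.] [ 0.376 -0.432  0.053]
handle 0.73 [482. 336.] [ 0.353 -0.435  0.083]
handle 0.43 [377. 220
[... 977 characters left out ...]
 -0.442  0.083]
handle 0.49 [262. 217.] [ 0.613 -0.206  0.083]
drive 0.8 [330. 180.] [ 0.289 -0.415  0.   ]
drive 0.69 [292. 241.] [ 0.543 -0.196  0.   ]
drive 0.53 [398. 262.] [0.389 0.011 0.   ]
tray_base 0.69 [397. 347.] [0.561 0.215 0.   ]
lantern 0.65 [245. 318.] [ 0.759 -0.009  0.   ]
bowl 0.87 [215. 275.] [ 0.751 -0.172  0.   ]
jar 0.46 [293. 240.] [ 0.538 -0.198  0.   ]
spool 0.55 [503. 301.] [0.297 0.233 0.   ]
ring_box 0.59 [399. 260.] [0.383 0.006 0.   ]
ring_box 0.23 [362. 208.] [ 0.312 -0.23   0.   ]
bangle 0.6 [360. 211.] [ 0.324 -0.221  0.   ]
weight 0.8 [291. 296.] [ 0.649 -0.017  0.   ]
weight 0.65 [264. 203.] [ 0.512 -0.395  0.   ]
weight 0.4 [396. 347.] [0.563 0.214 0.   ]
```

View pics/top1.png

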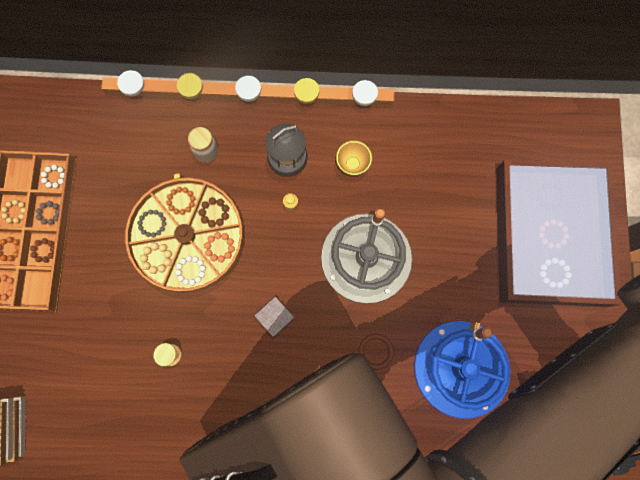

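View pics/scene1.png

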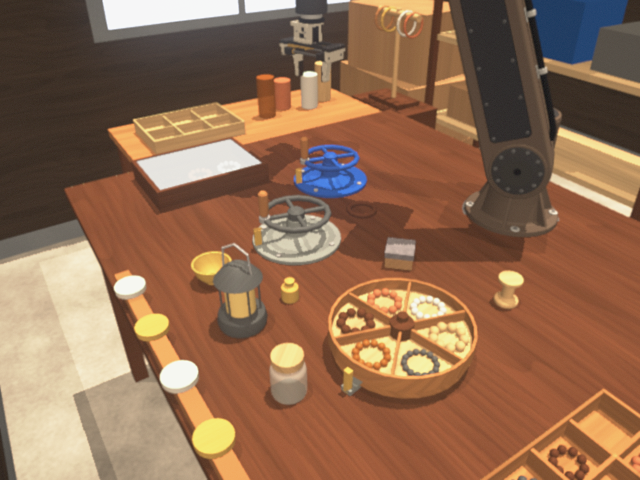

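The top view shows the grey wheel at about pixel (368, 252), its handle at (378, 215) and its index post just behind the handle. The blue look-alike is at (470, 370). Next I move above the grey drive so the wrist camera can measure it.

```bash
python3 -m handwheel '[[[-0.024,0.0165,-0.002,0,0.5],[-0.024,0.0165,-0.002,0,1],[-0.024,0.0165,-0.002,0,1],[-0.024,0.0165,-0.002,0,1],[-0.024,0.0165,-0.002,0,1],[-0.024,0.0165,-0.002,0,1],[-0.024,0.0165,-0.002,0,1],[-0.024,0.0165,-0.002,0,1],[-0.024,0.0165,-0.002,0,1],[-0.024,0.0165,-0.002,0,1],[-0.024,0.0165,-0.002,0,1],[-0.024,0.0165,-0.002,0,1],[-0.024,0.0165,-0.002,0,1],[-0.024,0.0165,-0.002,0,1],[-0.024,0.0165,-0.002,0,1],[-0.024,0.0165,-0.002,0,1],[-0.024,0.0165,-0.002,0,1],[-0.024,0.0165,-0.002,0,1],[0,0,0,0,1],[0,0,0,0,1]]]'
python3 - <<'E'
from h import *
o=telemetry.get_obs(); print(o['clock'],o['joint_pos'],o['tool_pos'],o['orientation'],o['opening'])
Z=dict(hub=.08,handle_mid=.113,index=.053,handle=.083,drive=0)
for n in ['wrist','top','scene']:
    T=T_tool(); p=vision.snapshot(n); save(p,n+'2'); print(n)
    if n=='wrist': print(np.round(p['tool_from_camera'],3))
    for k,z in Z.items():
        for d in place_of(k,p)[:2]: print(k,round(d['conf'],2),np.round(d['xy']),np.round(at_z(p,d['xy'],z,T),3))
E
```

```text
clock: 3.07
tool_pos: [0.5252, -0.2323, 0.2795]
orientation: [180.0, 0.0, -162.7]
force: [0.3, 0.3, 0.2]
opening: 0.0006
3.0667 [-4.35404819e+00  9.85238948e+00 -9.14852446e+00 -1.15188358e-03
 -7.09985644e+01 -6.83299271e+01] [ 0.52515911 -0.2323334   0.27954248] [ 1.79999180e+02  8.86912784e-04 -1.62684350e+02] 0.0006063617899002068
wrist
[[-0.    -0.968 -0.253  0.067]
 [ 1.    -0.    -0.     0.   ]
 [ 0.    -0.253  0.968 -0.142]
 [ 0.     0.     0.     1.   ]]
hub 0.78 [354. 232.] [ 0.531 -0.195  0.08 ]
handle_mid 0.66 [309. 308.] [ 0.594 -0.215  0.113]
handle 0.47 [310. 303.] [ 0.602 -0.211  0.083]
drive 0.66 [347. 213.] [ 0.53  -0.195  0.   ]
drive 0.36 [587. 136.] [0.383 0.01  0.   ]
top
hub 0.9 [471. 368.] [ 0.287 -0.411  0.08 ]
hub 0.77 [369. 248.] [ 0.534 -0.194  0.08 ]
handle_mid 0.64 [378. 216.] [ 0.598 -0.21   0.113]
handle_mid 0.47 [482. 333.] [ 0.358 -0.428  0.113]
index 0.96 [474. 329.] [ 0.37  -0.427  0.053]
handle 0.68 [481. 333.] [ 0.36  -0.433  0.083]
handle 0.5 [378. 220.] [ 0.596 -0.212  0.083]
drive 0.69 [366. 259.] [ 0.522 -0.194  0.   ]
drive 0.67 [461. 369.] [ 0.285 -0.409  0.   ]
scene
hub 0.92 [294. 213.] [ 0.54  -0.184  0.08 ]
hub 0.57 [330. 156.] [ 0.292 -0.407  0.08 ]
handle_mid 0.81 [266. 202.] [ 0.594 -0.215  0.113]
handle_mid 0.51 [305. 147.] [ 0.36  -0.433  0.113]
index 0.95 [299. 169.] [ 0.381 -0.431  0.053]
index 0.84 [257. 227.] [ 0.619 -0.219  0.053]
handle 0.77 [262. 215.] [ 0.607 -0.215  0.083]
handle 0.6 [305. 153.] [ 0.347 -0.453  0.083]
drive 0.73 [331. 179.] [ 0.284 -0.416  0.   ]
drive 0.64 [293. 238.] [ 0.536 -0.205  0.   ]
```

View pics/wrist2.png

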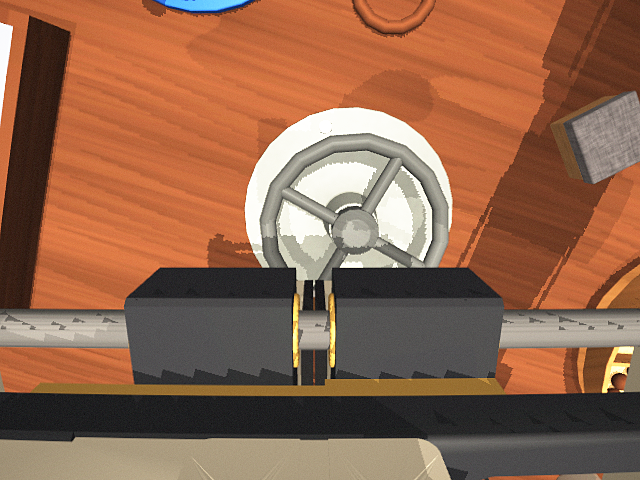

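View pics/top2.png

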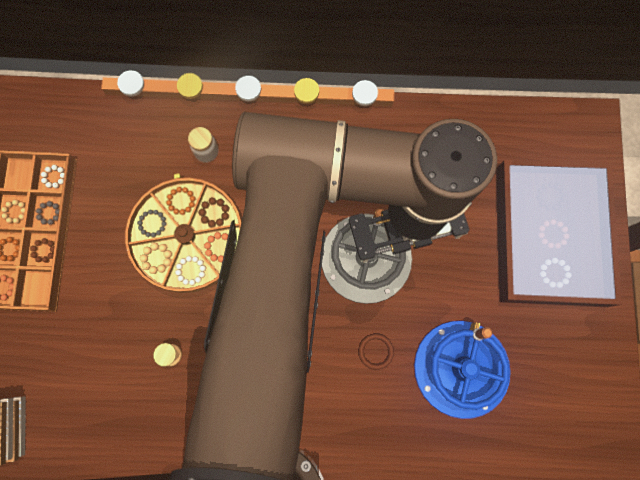

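```bash
python3 -m handwheel '[[[0,0,0,-0.12,1],[0,0,0,-0.12,1],[0,0,0,-0.12,1],[0,0,0,-0.12,1],[0,0,0,-0.12,1],[0,0,0,-0.12,1],[0,0,0,-0.12,1],[0,0,0,-0.12,1],[0,0,0,-0.12,1],[0,0,0,-0.12,1],[0,0,0,-0.12,1],[0,0,0,-0.12,1],[0,0,0,-0.12,1],[0,0,0,-0.12,1],[0,0,0,-0.12,1],[0,0,0,-0.12,1],[0,0,0,-0.12,1],[0,0,0,-0.12,1],[0,0,0,-0.12,1],[0,0,0,-0.12,1]]]'
python3 -m handwheel '[[[0,0,0,-0.12,1],[0,0,0,-0.12,1],[0,0,0,-0.12,1],[0,0,0,-0.12,1],[0,0,0,-0.12,1],[0,0,0,-0.12,1],[0,0,0,-0.12,1],[0,0,0,-0.12,1],[0,0,0,-0.12,1],[0,0,0,-0.12,1],[0,0,0,-0.12,1],[0,0,0,-0.12,1],[0,0,0,-0.12,1],[0,0,0,-0.12,1],[0,0,0,0,1],[0,0,0,0,1]]]'
python3 - <<'E'
from h import *
o=telemetry.get_obs(); print(o['clock'],o['joint_pos'],o['tool_pos'],o['orientation'])
T=T_tool(); p=vision.snapshot('wrist'); save(p,'wrist3')
for k,z in dict(hub=.08,handle_mid=.113,index=.053,handle=.083,drive=0).items():
        for d in place_of(k,p)[:2]: print(k,round(d['conf'],2),np.round(d['xy']),np.round(at_z(p,d['xy'],z,T),3))
P=np.array([.6015,-.168,.117]); print((T[:3,:3].T@(P-T[:3,3])).round(4))
E
```

```text
clock: 5.63
tool_pos: [0.5243, -0.2335, 0.2795]
orientation: [180.0, 0.0, -25.0]
force: [0.2, -0.2, 0.8]
opening: 0.0002
clock: 6.97
tool_pos: [0.5244, -0.2335, 0.2796]
orientation: [-180.0, 0.0, 70.7]
force: [0.1, -0.5, -0.2]
opening: 0.0005
6.9667 [-4.48383517e+00  9.82792170e+00 -9.17681901e+00  1.08029641e-04
 -7.09969008e+01  1.65213764e+02] [ 0.52435627 -0.23350835  0.2795611 ] [-1.79998439e+02  5.17688380e-04  7.07299639e+01]
hub 0.68 [301. 168.] [ 0.528 -0.193  0.08 ]
handle_mid 0.66 [404. 160.] [ 0.603 -0.211  0.113]
index 0.7 [409. 154.] [ 0.62  -0.215  0.053]
handle 0.9 [397. 158.] [ 0.604 -0.211  0.083]
drive 0.89 [306. 161.] [ 0.531 -0.194  0.   ]
drive 0.32 [521.  45.] [ 0.76  -0.158  0.   ]
[0.0873 0.0512 0.1626]
```

View pics/wrist3.png

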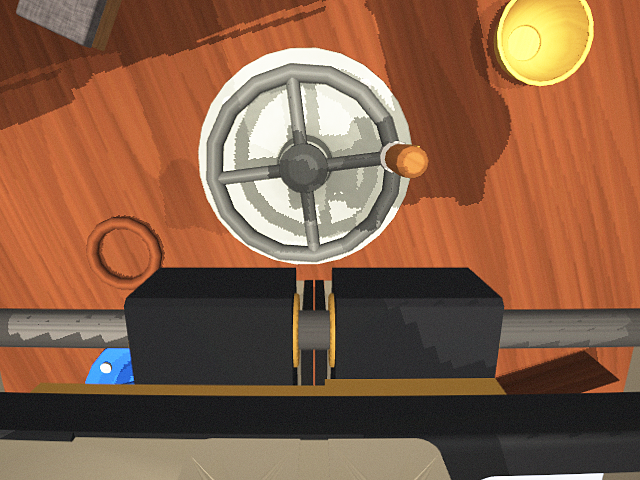

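Run:
```python
from h import *
T=np.eye(4); p=vision.snapshot('wrist'); print(p['mtx'])
for X in [(0,0,.017),(.0095,0,.017),(-.0095,0,.017),(.0095,.021,.017),(.0095,.021,-.03),(.0095,.021,-.05),(.0095,.005,-.03),(.0095,.065,.017)]: print(X,proj(p,X,T).round())
cv2.imwrite('pics/crop.png',cv2.resize(p['color'][250:400,200:440,::-1],None,fx=3,fy=3))
```

```text
[[416.62801711   0.         313.62207818]
 [  0.         416.62801711 239.25444251]
 [  0.           0.           1.        ]]
(0, 0, 0.017) [[312. 303.]]
(0.0095, 0, 0.017) [[312. 281.]]
(-0.0095, 0, 0.017) [[312. 324.]]
(0.0095, 0.021, 0.017) [[364. 281.]]
(0.0095, 0.021, -0.03) [[382. 336.]]
(0.0095, 0.021, -0.05) [[394. 374.]]
(0.0095, 0.005, -0.03) [[328. 336.]]
(0.0095, 0.065, 0.017) [[471. 281.]]
```

View pics/crop.png

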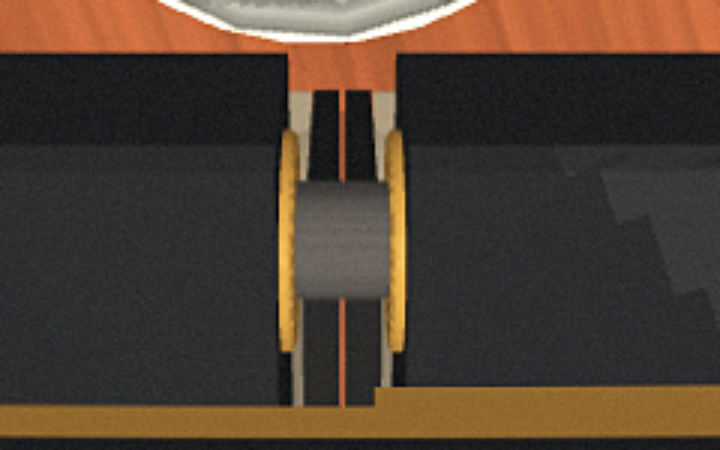

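```bash
cat >> h.py <<'E'
H=np.array([.5300,-.1935]); TH0=-13.6; PS0=71.0; K=0.915; Z0=.117
def pose(turn, gap=.0205):   # turn: deg clockwise from start
    th=np.radians(TH0-turn); ps=np.radians(PS0-K*turn)
    x=np.array([np.cos(ps),np.sin(ps)])
    return np.r_[H+.075*np.array([np.cos(th),np.sin(th)])+gap*x,Z0],ps
def rows(turns,gap=.0205):
    from scipy.spatial.transform import Rotation as R
    o=telemetry.get_obs(); T=T_tool(); pos=T[:3,3]; ps=np.arctan2(T[1,0],T[0,0])
    for t in turns:
        P,p2=pose(t,gap); Rm=R.from_euler('xyz',[np.pi,0,ps]).as_matrix()
        d=Rm.T@(P-pos); dy=-((p2-ps+np.pi)%(2*np.pi)-np.pi)
        print(np.round(t,1),d.round(4),round(dy,4)); pos,ps=P,p2
E
python3 - <<'E'
from h import *
print(T_tool()[:3,3]); rows([0],.045)
E
```

```text
[ 0.52434068 -0.23353999  0.27958345]
0 [0.0919 0.0668 0.1626] -0.002
```

```bash
python3 -m handwheel '[[[0.0184,0.0134,0,0,1],[0.0184,0.0134,0,0,1],[0.0184,0.0134,0,0,1],[0.0184,0.0134,0,0,1],[0.0184,0.0134,0,0,1],[0,0,0.015,0,1],[0,0,0.02,0,1],[0,0,0.02,0,1],[0,0,0.02,0,1],[0,0,0.02,0,1],[0,0,0.02,0,1],[0,0,0.02,0,1],[0,0,0.015,0,1],[0,0,0.0125,0,1],[0,0,0,0,1],[0,0,0,0,1]]]'
python3 - <<'E'
from h import *
o=telemetry.get_obs(); print(o['joint_pos'],o['force'])
p=vision.snapshot('top'); save(p,'top4');p=vision.snapshot('scene'); save(p,'scene4')
rows([0],.025);
E
```

```text
clock: 8.65
tool_pos: [0.6174, -0.1685, 0.1166]
orientation: [-179.9, 0.0, 70.9]
force: [-0.1, 0.2, 0.3]
opening: 0.0006
[ 2.17654899e+00  2.32201992e+01 -1.30163917e+01  1.11121003e-02
 -5.38510029e+01  1.58743456e+02] [-0.07827471  0.21205278  0.31986025]
0 [-0.0203 -0.0007  0.0011] -0.001
```

View pics/scene4.png

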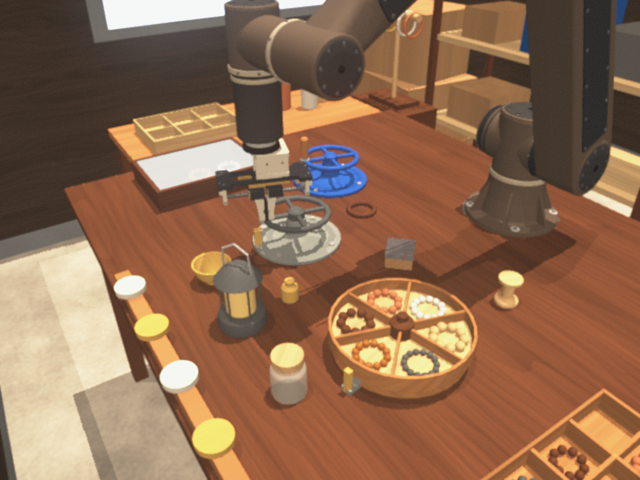

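The fingers stand beside the peg on its anticlockwise side, around (262, 205), and nothing is touching. I bring them into contact and start the arc.

```bash
python3 -m handwheel '[[[-0.007,0,0,0,1],[-0.007,0,0,0,1],[-0.004,-0.0005,0,0,1],[-0.003,0,0,0,1],[0,0,0,0,1]]]'
python3 - <<'E'
from h import *
print(telemetry.get_obs()['force'])
rows(list(range(1,4))+list(range(6,80,4)))
E
```

```text
clock: 9.17
tool_pos: [0.6101, -0.189, 0.1174]
orientation: [180.0, -0.0, 70.9]
force: [0.7, 0.1, -0.0]
opening: 0.0005
[ 0.73843266  0.05191045 -0.01609155]
1 [-0.004   0.0009  0.0004] 0.014
2 [-0.0013  0.0004  0.    ] 0.016
3 [-0.0013  0.0004  0.    ] 0.016
6 [-0.0039  0.0012  0.    ] 0.0479
10 [-0.0053  0.0016  0.    ] 0.0639
14 [-0.0053  0.0015  0.    ] 0.0639
18 [-0.0053  0.0015  0.    ] 0.0639
22 [-0.0053  0.0015  0.    ] 0.0639
26 [-0.0053  0.0014  0.    ] 0.0639
30 [-0.0053  0.0014  0.    ] 0.0639
34 [-0.0053  0.0014  0.    ] 0.0639
38 [-0.0053  0.0014  0.    ] 0.0639
42 [-0.0053  0.0013  0.    ] 0.0639
46 [-0.0053  0.0013  0.    ] 0.0639
50 [-0.0053  0.0013  0.    ] 0.0639
54 [-0.0053  0.0012  0.    ] 0.0639
58 [-0.0053  0.0012  0.    ] 0.0639
62 [-0.0053  0.0012  0.    ] 0.0639
66 [-0.0053  0.0011  0.    ] 0.0639
70 [-0.0053  0.0011  0.    ] 0.0639
74 [-0.0053  0.0011  0.    ] 0.0639
78 [-0.0053  0.001   0.    ] 0.0639
```

```bash
python3 -m handwheel '[[[-0.004,0.0009,0,0.014,1],[-0.0013,0.0004,0,0.016,1],[-0.0013,0.0004,0,0.016,1],[-0.0039,0.0012,0,0.048,1],[-0.0053,0.0016,0,0.064,1],[-0.0053,0.0015,0,0.064,1],[-0.0053,0.0015,0,0.064,1],[-0.0053,0.0015,0,0.064,1],[-0.0053,0.0014,0,0.064,1],[-0.0053,0.0014,0,0.064,1],[-0.0053,0.0014,0,0.064,1]]]'
python3 - <<'E'
from h import *
o=telemetry.get_obs();print(o['force'],o['joint_pos'],o['tool_pos'],pose(34)[0])
T=T_tool();p=vision.snapshot('scene'); save(p,'scene5');print([(d['conf'],at_z(p,d['xy'],.113)) for d in place_of('handle_mid',p)])
T=T_tool();p=vision.snapshot('wrist'); save(p,'wrist5');print([(d['conf'],at_z(p,d['xy'],.113,T)) for d in place_of('handle_mid',p)])
rows([34,35.5]+list(range(39,111,4)))
E
```

```text
clock: 10.08
tool_pos: [0.5976, -0.2349, 0.1173]
orientation: [179.9, -0.1, 39.7]
force: [2.9, 1.4, 0.5]
opening: 0.0004
[2.85185344 1.35624393 0.53037449] [-4.07656917e+00  2.32510010e+01 -1.28569482e+01 -1.34596208e-03
 -5.37775747e+01  1.33760329e+02] [ 0.59756768 -0.2348682   0.11729333] [ 0.59630186 -0.23573718  0.117     ]
[(0.56, array([ 0.35935835, -0.42938758,  0.113     ])), (0.44, array([ 0.57540376, -0.25073233,  0.113     ]))]
[]
34 [-0.0007  0.0003  0.0001] 0.0016
35.5 [-0.002   0.0006  0.    ] 0.024
39 [-0.0046  0.0012  0.    ] 0.0559
43 [-0.0053  0.0013  0.    ] 0.0639
47 [-0.0053  0.0013  0.    ] 0.0639
51 [-0.0053  0.0013  0.    ] 0.0639
55 [-0.0053  0.0012  0.    ] 0.0639
59 [-0.0053  0.0012  0.    ] 0.0639
63 [-0.0053  0.0012  0.    ] 0.0639
67 [-0.0053  0.0011  0.    ] 0.0639
71 [-0.0053  0.0011  0.    ] 0.0639
75 [-0.0053  0.0011  0.    ] 0.0639
79 [-0.0053  0.001   0.    ] 0.0639
83 [-0.0053  0.001   0.    ] 0.0639
87 [-0.0053  0.001   0.    ] 0.0639
91 [-0.0053  0.0009  0.    ] 0.0639
95 [-0.0053  0.0009  0.    ] 0.0639
99 [-0.0053  0.0009  0.    ] 0.0639
103 [-0.0053  0.0009  0.    ] 0.0639
107 [-0.0053  0.0008  0.    ] 0.0639
```

View pics/scene5.png

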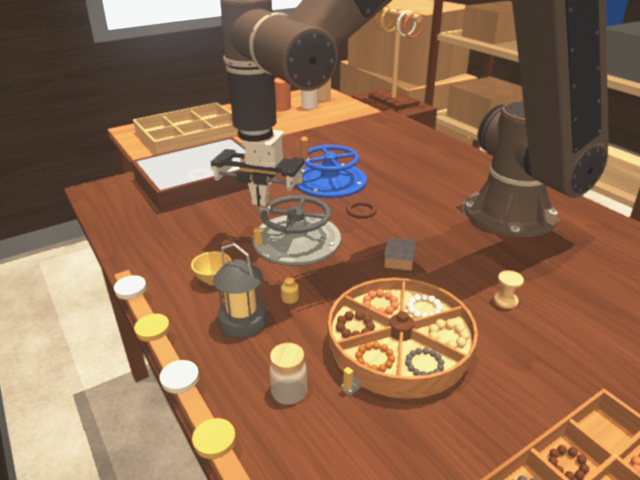

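View pics/wrist5.png

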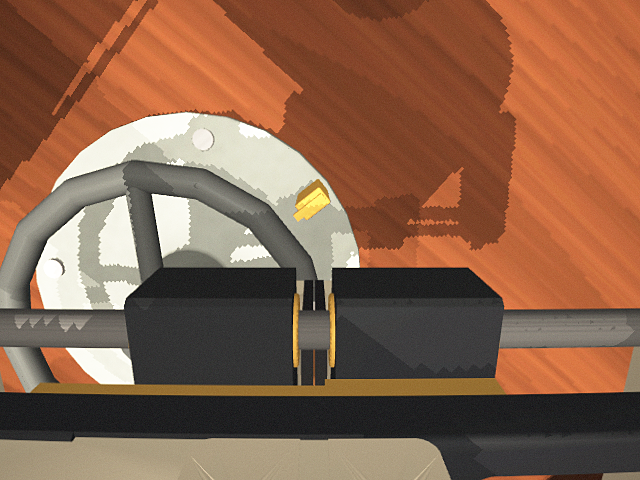

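The wheel is turning: handle away from the index, contact force about 3 N. I continue.

```bash
python3 -m handwheel '[[[-0.0007,0.0003,0,0.002,1],[-0.002,0.0006,0,0.024,1],[-0.0046,0.0012,0,0.056,1],[-0.0053,0.0013,0,0.064,1],[-0.0053,0.0013,0,0.064,1],[-0.0053,0.0013,0,0.064,1],[-0.0053,0.0012,0,0.064,1],[-0.0053,0.0012,0,0.064,1],[-0.0053,0.0012,0,0.064,1],[-0.0053,0.0011,0,0.064,1],[-0.0053,0.0011,0,0.064,1],[-0.0053,0.0011,0,0.064,1],[-0.0053,0.001,0,0.064,1],[-0.0053,0.001,0,0.064,1],[-0.0053,0.001,0,0.064,1],[-0.0053,0.0009,0,0.064,1],[-0.0053,0.0009,0,0.064,1],[-0.0053,0.0009,0,0.064,1],[-0.0053,0.0009,0,0.064,1],[-0.0053,0.0008,0,0.064,1]]]'
python3 - <<'E'
from h import *
o=telemetry.get_obs();print(o['force'],o['joint_pos'],o['tool_pos'],pose(107)[0])
p=vision.snapshot('scene'); save(p,'scene6');print([(d['conf'],at_z(p,d['xy'],.113)) for d in place_of('handle_mid',p)])
rows(list(range(111,190,4)))
E
```

```text
clock: 11.95
tool_pos: [0.5096, -0.2674, 0.1173]
orientation: [180.0, -0.1, -27.3]
force: [1.5, -1.9, -0.9]
opening: 0.0007
[ 1.50604809 -1.87030194 -0.90026679] [-8.19915918e+00  1.77381326e+01 -2.15587317e+01  4.86506054e-02
 -5.06460869e+01  7.08245973e+01] [ 0.50958608 -0.26744503  0.11726884] [ 0.51010293 -0.26733216  0.117     ]
[(0.67, array([ 0.36782224, -0.41038219,  0.113     ])), (0.6, array([ 0.4894611 , -0.26658693,  0.113     ]))]
111 [-0.0039  0.0004  0.0002] 0.0581
115 [-0.0052  0.0008  0.    ] 0.0639
119 [-0.0052  0.0007  0.    ] 0.0639
123 [-0.0052  0.0007  0.    ] 0.0639
127 [-0.0052  0.0007  0.    ] 0.0639
131 [-0.0052  0.0006  0.    ] 0.0639
135 [-0.0052  0.0006  0.    ] 0.0639
139 [-0.0052  0.0006  0.    ] 0.0639
143 [-0.0052  0.0005  0.    ] 0.0639
147 [-0.0052  0.0005  0.    ] 0.0639
151 [-0.0052  0.0005  0.    ] 0.0639
155 [-0.0052  0.0005  0.    ] 0.0639
159 [-0.0052  0.0004  0.    ] 0.0639
163 [-0.0052  0.0004  0.    ] 0.0639
167 [-0.0052  0.0004  0.    ] 0.0639
171 [-0.0052  0.0003  0.    ] 0.0639
175 [-0.0052  0.0003  0.    ] 0.0639
179 [-0.0052  0.0003  0.    ] 0.0639
183 [-0.0052  0.0002  0.    ] 0.0639
187 [-0.0052  0.0002  0.    ] 0.0639
```

View pics/scene6.png

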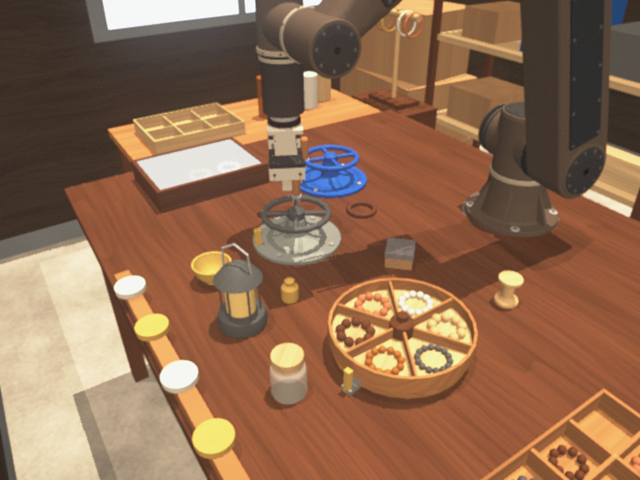

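The tray has turned along with the wheel, and the peg is on the −y side as planned. I continue.

```bash
python3 -m handwheel '[[[-0.0039,0.0005,0,0.058,1],[-0.0052,0.0008,0,0.064,1],[-0.0052,0.0007,0,0.064,1],[-0.0052,0.0007,0,0.064,1],[-0.0052,0.0007,0,0.064,1],[-0.0052,0.0006,0,0.064,1],[-0.0052,0.0006,0,0.064,1],[-0.0052,0.0006,0,0.064,1],[-0.0052,0.0005,0,0.064,1],[-0.0052,0.0005,0,0.064,1],[-0.0052,0.0005,0,0.064,1],[-0.0052,0.0005,0,0.064,1],[-0.0052,0.0004,0,0.064,1],[-0.0052,0.0004,0,0.064,1],[-0.0052,0.0004,0,0.064,1],[-0.0052,0.0003,0,0.064,1],[-0.0052,0.0003,0,0.064,1],[-0.0052,0.0003,0,0.064,1],[-0.0052,0.0002,0,0.064,1],[-0.0052,0.0002,0,0.064,1]]]'
python3 - <<'E'
from h import *
o=telemetry.get_obs();print(o['force'],o['joint_pos'],o['tool_pos'],pose(187)[0])
p=vision.snapshot('scene'); save(p,'scene7');print([(d['conf'],at_z(p,d['xy'],.113)) for d in place_of('handle_mid',p)])
rows(list(range(191,270,4)))
E
```

```text
clock: 13.72
tool_pos: [0.4561, -0.1876, 0.1171]
orientation: [179.9, -0.1, -100.2]
force: [-1.4, -2.6, 1.8]
opening: 0.0001
[-1.38045709 -2.64937722  1.76845029] [ 5.52712163e-01  1.07198860e+01 -3.15621429e+01  4.19191895e-02
 -4.78270076e+01 -1.07726478e+01] [ 0.45613135 -0.18760437  0.11706355] [ 0.45619876 -0.18729388  0.117     ]
[(0.47, array([ 0.45720736, -0.16331964,  0.113     ]))]
191 [-0.0049  0.0004 -0.    ] 0.0644
195 [-0.0051  0.0001  0.    ] 0.0639
199 [-0.0051  0.0001  0.    ] 0.0639
203 [-0.0051  0.0001  0.    ] 0.0639
207 [-0.0051  0.0001  0.    ] 0.0639
211 [-0.0051  0.      0.    ] 0.0639
215 [-0.0051 -0.     -0.    ] 0.0639
219 [-0.0051 -0.     -0.    ] 0.0639
223 [-0.0051 -0.0001 -0.    ] 0.0639
227 [-0.0051 -0.0001 -0.    ] 0.0639
231 [-0.0051 -0.0001 -0.    ] 0.0639
235 [-0.0051 -0.0002 -0.    ] 0.0639
239 [-0.0051 -0.0002 -0.    ] 0.0639
243 [-0.0051 -0.0002 -0.    ] 0.0639
247 [-0.005  -0.0002 -0.    ] 0.0639
251 [-0.005  -0.0003 -0.    ] 0.0639
255 [-0.005  -0.0003 -0.    ] 0.0639
259 [-0.005  -0.0003 -0.    ] 0.0639
263 [-0.005  -0.0004 -0.    ] 0.0639
267 [-0.005  -0.0004 -0.    ] 0.0639
```

View pics/scene7.png

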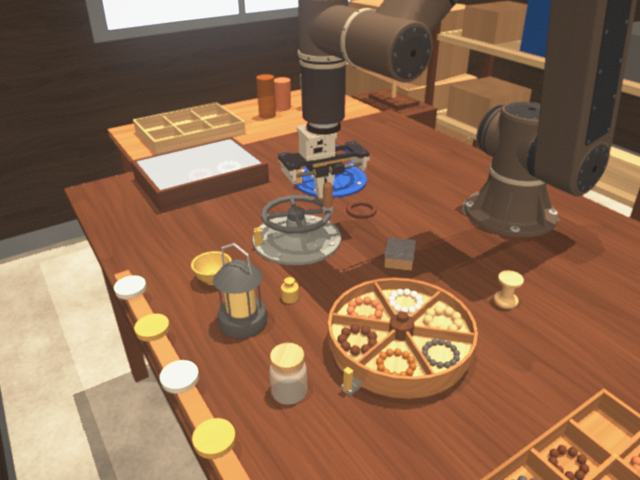

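The peg is at (328, 195), past half a turn and ahead of the fingers. I continue.

```bash
python3 -m handwheel '[[[-0.0049,0.0004,0,0.064,1],[-0.0051,0.0001,0,0.064,1],[-0.0051,0.0001,0,0.064,1],[-0.0051,0.0001,0,0.064,1],[-0.0051,0.0001,0,0.064,1],[-0.0051,0,0,0.064,1],[-0.0051,0,0,0.064,1],[-0.0051,0,0,0.064,1],[-0.0051,-0.0001,0,0.064,1],[-0.0051,-0.0001,0,0.064,1],[-0.0051,-0.0001,0,0.064,1],[-0.0051,-0.0002,0,0.064,1],[-0.0051,-0.0002,0,0.064,1],[-0.0051,-0.0002,0,0.064,1],[-0.005,-0.0002,0,0.064,1],[-0.005,-0.0003,0,0.064,1],[-0.005,-0.0003,0,0.064,1],[-0.005,-0.0003,0,0.064,1],[-0.005,-0.0004,0,0.064,1],[-0.005,-0.0004,0,0.064,1]]]'
python3 - <<'E'
from h import *
o=telemetry.get_obs();print(o['force'],o['joint_pos'],o['tool_pos'],pose(267)[0])
p=vision.snapshot('scene'); save(p,'scene8');print([(d['conf'],at_z(p,d['xy'],.113)) for d in place_of('handle_mid',p)])
rows(list(range(271,340,4))+[341,342.5])
E
```

```text
clock: 15.48
tool_pos: [0.523, -0.1232, 0.1168]
orientation: [-180.0, -0.2, -173.4]
force: [-2.6, -0.7, 3.4]
opening: 0.0003
[-2.58156747 -0.69135146  3.42991375] [ 7.65604903e+00  1.46441023e+01 -2.61744775e+01 -8.63222630e-04
 -4.93472092e+01 -9.11025334e+01] [ 0.52296925 -0.12322122  0.11677568] [ 0.52343614 -0.12216982  0.117     ]
[(0.55, array([ 0.53755059, -0.12668272,  0.113     ]))]
271 [-0.0047  0.0005 -0.0003] 0.0628
275 [-0.005  -0.0005 -0.    ] 0.0639
279 [-0.005  -0.0005 -0.    ] 0.0639
283 [-0.005  -0.0005 -0.    ] 0.0639
287 [-0.0049 -0.0005 -0.    ] 0.0639
291 [-0.0049 -0.0006 -0.    ] 0.0639
295 [-0.0049 -0.0006 -0.    ] 0.0639
299 [-0.0049 -0.0006 -0.    ] 0.0639
303 [-0.0049 -0.0007 -0.    ] 0.0639
307 [-0.0049 -0.0007 -0.    ] 0.0639
311 [-0.0049 -0.0007 -0.    ] 0.0639
315 [-0.0049 -0.0007 -0.    ] 0.0639
319 [-0.0048 -0.0008 -0.    ] 0.0639
323 [-0.0048 -0.0008 -0.    ] 0.0639
327 [-0.0048 -0.0008 -0.    ] 0.0639
331 [-0.0048 -0.0009 -0.    ] 0.0639
335 [-0.0048 -0.0009 -0.    ] 0.0639
339 [-0.0048 -0.0009 -0.    ] 0.0639
341 [-0.0024 -0.0004 -0.    ] 0.0319
342.5 [-0.0018 -0.0003 -0.    ] 0.024
```

View pics/scene8.png

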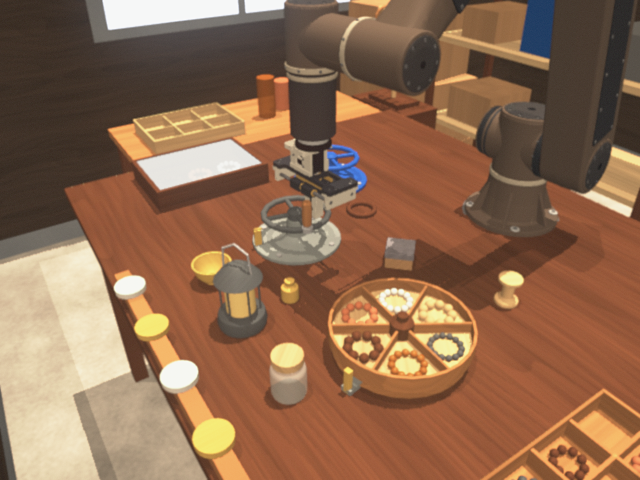

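The peg is at (307, 215), about three quarters of the way round. I push to just short of the turn (about 343°), then look.

```bash
python3 -m handwheel '[[[-0.0047,0.0004,0,0.063,1],[-0.005,-0.0005,0,0.064,1],[-0.005,-0.0005,0,0.064,1],[-0.005,-0.0005,0,0.064,1],[-0.0049,-0.0005,0,0.064,1],[-0.0049,-0.0006,0,0.064,1],[-0.0049,-0.0006,0,0.064,1],[-0.0049,-0.0006,0,0.064,1],[-0.0049,-0.0007,0,0.064,1],[-0.0049,-0.0007,0,0.064,1],[-0.0049,-0.0007,0,0.064,1],[-0.0049,-0.0007,0,0.064,1],[-0.0048,-0.0008,0,0.064,1],[-0.0048,-0.0008,0,0.064,1],[-0.0048,-0.0008,0,0.064,1],[-0.0048,-0.0009,0,0.064,1],[-0.0048,-0.0009,0,0.064,1],[-0.0048,-0.0009,0,0.064,1],[-0.0024,-0.0004,0,0.032,1],[-0.0018,-0.0003,0,0.024,1]]]'
python3 -m handwheel '[[[0,0,0,0,1],[0,0,0,0,1]]]'
python3 - <<'E'
from h import *
o=telemetry.get_obs();print(o['force'],o['joint_pos'],o['tool_pos'],pose(342.5)[0])
for n in ['scene','top','wrist']:
    T=T_tool(); p=vision.snapshot(n); save(p,n+'9')
    for k,z in dict(hub=.08,handle_mid=.113,index=.053,handle=.083,drive=0).items():
        for d in place_of(k,p)[:2]: print(n,k,round(d['conf'],2),np.round(d['xy']),np.round(at_z(p,d['xy'],z,T),3))
rows([342.5,345,347,349,351,352.5,354,355,356,357,358,359,360])
E
```

```text
clock: 17.25
tool_pos: [0.5946, -0.1702, 0.1167]
orientation: [-179.9, -0.1, 117.5]
force: [-3.3, 2.6, 3.0]
opening: 0.0005
clock: 17.42
tool_pos: [0.595, -0.1702, 0.1168]
orientation: [-180.0, -0.0, 117.5]
force: [-2.1, 1.7, 0.7]
opening: -0.0001
[-2.06947571  1.67566503  0.69305405] [ 2.08226342e+00  2.14378728e+01 -1.58516927e+01 -2.64389362e-02
 -5.27479580e+01 -1.54551269e+02] [ 0.59499825 -0.17016085  0.11679759] [ 0.59532479 -0.17023375  0.117     ]
scene hub 0.85 [331. 153.] [ 0.283 -0.419  0.08 ]
scene hub 0.61 [292. 213.] [ 0.545 -0.189  0.08 ]
scene handle_mid 0.56 [304. 147.] [ 0.365 -0.431  0.113]
scene handle_mid 0.48 [269. 206.] [ 0.597 -0.194  0.113]
scene index 0.84 [257. 230.] [ 0.624 -0.208  0.053]
scene index 0.57 [298. 167.] [ 0.379 -0.443  0.053]
scene handle 0.58 [305. 156.] [ 0.357 -0.437  0.083]
scene handle 0.53 [266. 220.] [ 0.609 -0.189  0.083]
scene drive 0.81 [329. 180.] [ 0.29  -0.416  0.   ]
scene drive 0.61 [291. 240.] [ 0.543 -0.201  0.   ]
top hub 0.9 [473. 371.] [ 0.282 -0.415  0.08 ]
top hub 0.79 [369. 252.] [ 0.525 -0.195  0.08 ]
top handle_mid 0
[... 274 characters left out ...]
 -0.412  0.   ]
top drive 0.6 [364. 262.] [ 0.516 -0.19   0.   ]
wrist hub 0.66 [158. 261.] [ 0.529 -0.193  0.08 ]
wrist handle_mid 0.5 [312. 365.] [ 0.606 -0.189  0.113]
wrist drive 0.88 [204. 227.] [ 0.53  -0.195  0.   ]
342.5 [ 0.      0.     -0.0001] -0.0044
345 [-0.003  -0.0006 -0.    ] 0.0399
347 [-0.0024 -0.0004 -0.    ] 0.0319
349 [-0.0024 -0.0005 -0.    ] 0.0319
351 [-0.0024 -0.0005 -0.    ] 0.0319
352.5 [-0.0018 -0.0003 -0.    ] 0.024
354 [-0.0018 -0.0003 -0.    ] 0.024
355 [-0.0012 -0.0002 -0.    ] 0.016
356 [-0.0012 -0.0002 -0.    ] 0.016
357 [-0.0012 -0.0002 -0.    ] 0.016
358 [-0.0012 -0.0002 -0.    ] 0.016
359 [-0.0012 -0.0002 -0.    ] 0.016
360 [-0.0012 -0.0002 -0.    ] 0.016
```

View pics/scene9.png

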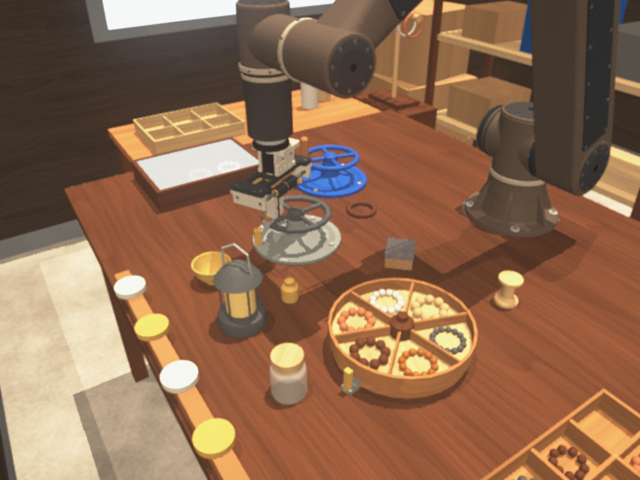

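View pics/top9.png

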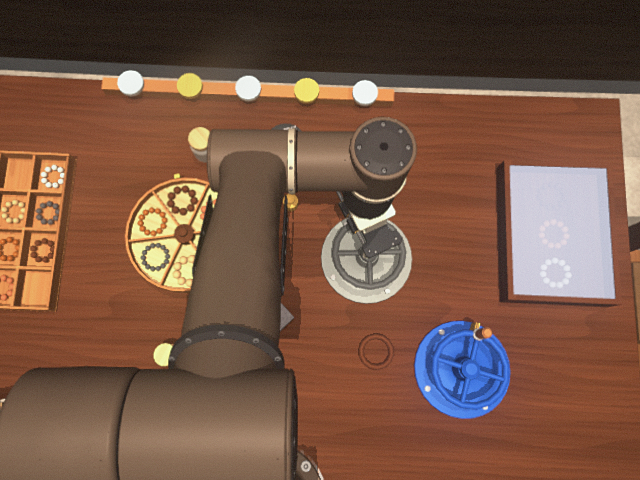

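View pics/wrist9.png

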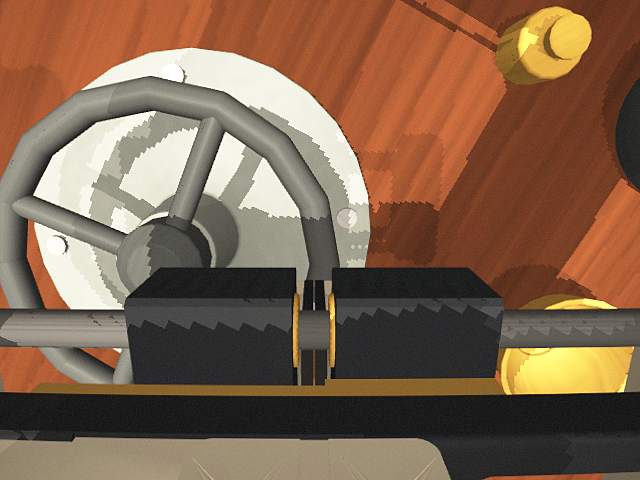

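Run:
```python
from h import *
T=T_tool(); p=vision.snapshot('wrist')
for xy in [(213,122),(22,206)]:
    X=at_z(p,xy,.073,T)[:2]; v=X-H; print(X,np.hypot(*v),np.degrees(np.arctan2(v[1],v[0])))
im=p['color'].copy()
for off in [0,90,180]:
  for t,c in [(342.5,(255,0,0)),(346,(0,255,0))]:
    a=np.radians(TH0-t+off); pts=np.array([np.r_[H+r*np.array([np.cos(a),np.sin(a)]),.073] for r in (.02,.075)])
    q=proj(p,pts,T).round().astype(int); cv2.line(im,tuple(map(int,q[0])),tuple(map(int,q[1])),c,1)
save({'color':im},'ov9')
```

```text
[ 0.52474208 -0.12617326] 0.06753174115052589 94.46547919456198
[ 0.46047177 -0.20055692] 0.06988544049316625 -174.2044859230749
```

View pics/ov9.png

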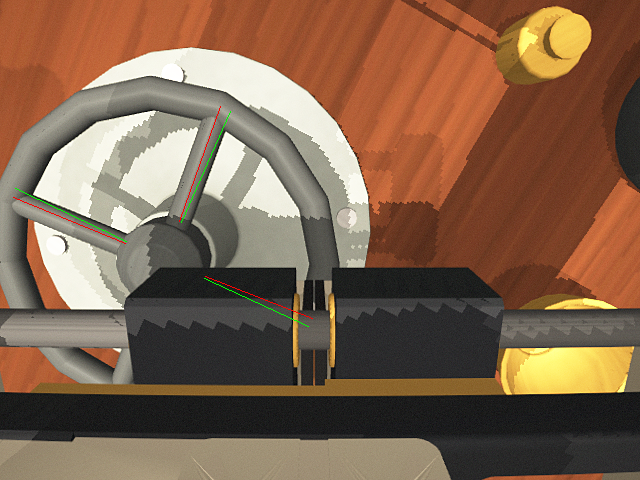

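The spokes put the wheel at about 341.5°, within 1° of the model. I push slowly to a model value of 357 and re-check.

```bash
python3 -m handwheel '[[[-0.003,-0.0006,0,0.035,1],[-0.0024,-0.0004,0,0.032,1],[-0.0024,-0.0005,0,0.032,1],[-0.0024,-0.0005,0,0.032,1],[-0.0018,-0.0003,0,0.024,1],[-0.0018,-0.0003,0,0.024,1],[-0.0012,-0.0002,0,0.016,1],[-0.0012,-0.0002,0,0.016,1],[-0.0012,-0.0002,0,0.016,1],[0,0,0,0,1],[0,0,0,0,1]]]'
cat >> h.py <<'E'
def overlay(name,ts):
    T=T_tool(); p=vision.snapshot('wrist'); im=p['color'].copy()
    for t,c in ts:
      for off in [0,90,180,270]:
        a=np.radians(TH0-t+off); pts=np.array([np.r_[H+r*np.array([np.cos(a),np.sin(a)]),.073] for r in (.02,.075)])
        q=proj(p,pts,T).round().astype(int); cv2.line(im,tuple(map(int,q[0])),tuple(map(int,q[1])),c,1)
    save({'color':im},name); save(p,name+'raw'); return p,T
E
python3 - <<'E'
from h import *
print(telemetry.get_obs()['force'])
overlay('ov10',[(357,(255,0,0))])
rows([357,358,359,360,361])
E
```

```text
clock: 19.28
tool_pos: [0.599, -0.1877, 0.1171]
orientation: [180.0, 0.0, 104.4]
force: [-2.1, 3.2, -2.7]
opening: 0.0006
[-2.10653643  3.24170284 -2.73199896]
357 [ 0.0004 -0.0003  0.0001] 0.0006
358 [-0.0012 -0.0002 -0.    ] 0.016
359 [-0.0012 -0.0002 -0.    ] 0.016
360 [-0.0012 -0.0002 -0.    ] 0.016
361 [-0.0012 -0.0002 -0.    ] 0.016
```

View pics/ov10.png

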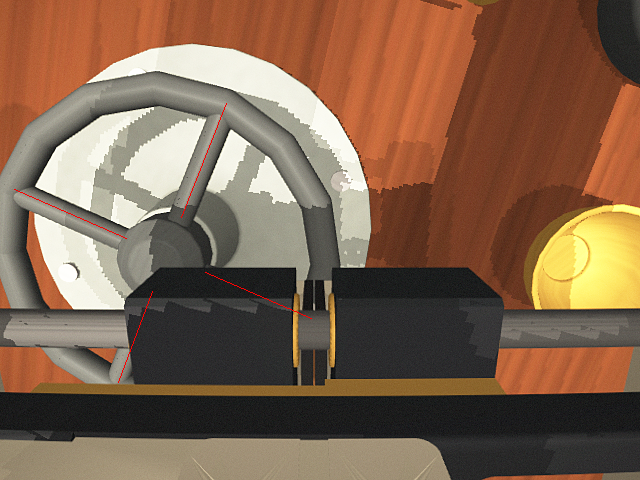

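```bash
python3 -m handwheel '[[[-0.0008,-0.0004,0,0.016,1],[-0.0012,-0.0002,0,0.016,1],[-0.0006,-0.0001,0,0.008,1],[0,0,0,0,1],[0.005,0,0,0,1],[0.01,0,0,0,1],[0.01,0,0,0,1],[0.008,0,0,0,1],[0,0,-0.02,0,1],[0,0,-0.03,0,1],[0,0,-0.035,0,1],[0,0,-0.035,0,1],[0,0,-0.03,0,1],[0,0,-0.013,0,1],[0,0,0,0,1]]]'
python3 - <<'E'
from h import *
T=T_tool();print(T[:3,3],telemetry.get_obs()['joint_pos'])
p=vision.snapshot('wrist');save(p,'w11')
P=np.array([.5244,-.2335,.2796]); print((T[:3,:3].T@(P-T[:3,3])).round(4))
E
```

```text
clock: 20.58
tool_pos: [0.5937, -0.1576, 0.2851]
orientation: [179.6, 0.1, 102.1]
force: [0.6, 0.4, -0.4]
opening: 0.0005
[ 0.59368447 -0.15757146  0.28510122] [ 3.38099071e+00  1.32591874e+01 -4.12380715e+00  8.50312481e-02
 -7.21622765e+01 -1.71270041e+02]
[-0.0597 -0.0837  0.005 ]
```

View pics/w11.png

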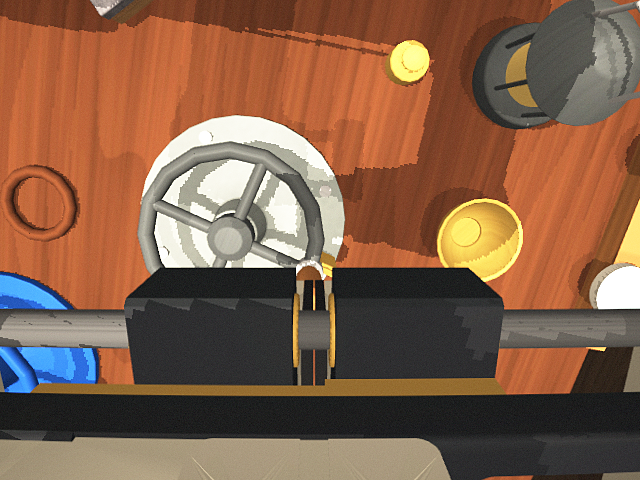

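```bash
python3 -m handwheel '[[[-0.015,-0.006,0,0,1],[-0.025,-0.01,0,0,1],[-0.025,-0.01,0,0,1],[-0.015,-0.006,0,0,1],[0,0,0,0,1],[0,0,0,0,1],[0,0,0,0,1]]]'
cat > m.py <<'E'
import sys
from h import *
p,T=overlay(sys.argv[1],[(360,(255,0,0))])
r={}
for k,z in dict(hub=.08,handle_mid=.113,index=.053,handle=.083,drive=0).items():
    for d in place_of(k,p)[:1]: r[k]=at_z(p,d['xy'],z,T); print(k,round(d['conf'],2),np.round(d['xy'],1),r[k].round(4), np.degrees(np.arctan2(*(r[k][:2]-H)[::-1])).round(1))
E
python3 m.py ov12
```

```text
clock: 21.22
tool_pos: [0.5771, -0.2423, 0.2791]
orientation: [-179.9, -0.0, 102.1]
force: [0.7, -0.7, 0.7]
opening: 0.0004
hub 0.56 [266.  144.4] [ 0.5286 -0.1938  0.08  ] -167.2
handle_mid 0.92 [ 23.3 377.5] [ 0.3614 -0.4272  0.113 ] -125.8
index 0.97 [ 81.9 356.8] [ 0.3815 -0.4377  0.053 ] -121.3
handle 0.84 [351.  180.8] [ 0.6016 -0.2077  0.083 ] -11.2
drive 0.87 [275.7 144.8] [ 0.5298 -0.1965  0.    ] -94.4
```

View pics/ov12.png

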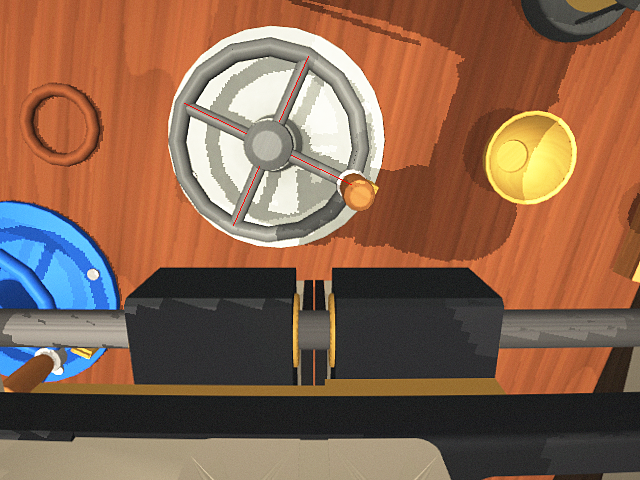

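```bash
cat > rect.py <<'E'
from h import *
from scipy.spatial.transform import Rotation as R
p=vision.snapshot('wrist'); Tn=T_tool()
T0=np.eye(4); T0[:3,:3]=R.from_euler('xyz',[180,0,70.73],degrees=True).as_matrix(); T0[:3,3]=[.52435627,-.23350835,.2795611]
N=380; s=.0006
def rect(img,T,z):
    g=(np.arange(N)-N/2)*s; X,Y=np.meshgrid(H[0]+g,H[1]-g)
    q=proj(p,np.c_[X.ravel(),Y.ravel(),np.full(X.size,z)],T).reshape(N,N,2).astype(np.float32)
    return cv2.remap(img,q[...,0],q[...,1],cv2.INTER_LINEAR)
a=rect(cv2.imread('pics/wrist3.png'),T0,.073); b=rect(p['color'][:,:,::-1].copy(),Tn,.073)
import sys
cv2.imwrite('pics/'+sys.argv[1]+'.png',np.hstack([a,b]))
# polar: darkness of spokes
A=[cv2.warpPolar(cv2.cvtColor(i,cv2.COLOR_BGR2GRAY),(200,1440),(N/2,N/2),200,cv2.WARP_POLAR_LINEAR) for i in (a,b)]
cv2.imwrite('pics/'+sys.argv[1]+'p.png',cv2.resize(np.hstack([x[:,50:120] for x in A]).T.copy(),(800,280)))
# spoke centre by edge pairs, r=35..58mm
for nm,x in zip('ab',A):
    out=[]
    for k in range(4):
        c=(13.6+90*k)%360   # image y down => angle = -world
        rs=[]
        for r in range(58,98,2):
            idx=(np.arange(int((c-16)*4),int((c+16)*4)))%1440
            v=cv2.GaussianBlur(x[idx,r-2:r+3].mean(1)[:,None].astype(np.float32),(1,9),0)[:,0]; g=np.gradient(v)
            w=10e-3/(r*s)*180/np.pi*4 # ~ spoke width
            best=max(((-g[i]+g[j]),i,j) for i in range(len(g)) for j in range(i+int(.7*w),min(len(g),i+int(1.5*w))))
            rs.append((best[1]+best[2])/2/4-16)
        out.append((round(float(np.median(rs)),2),round(float(np.std(rs)),2)))
    print(nm,'offset clockwise of spokes from -13.6+k90:',out)
E
python3 rect.py r13
```

```text
a offset clockwise of spokes from -13.6+k90: [(-0.12, 0.28), (-1.62, 0.19), (-2.94, 0.26), (-1.0, 0.12)]
b offset clockwise of spokes from -13.6+k90: [(0.19, 3.17), (-0.5, 0.1), (-1.5, 0.16), (-0.62, 0.08)]
```

View pics/r13.png

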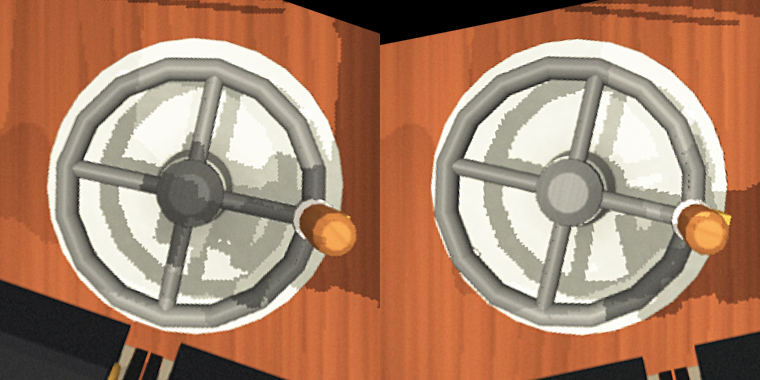

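View pics/r13p.png

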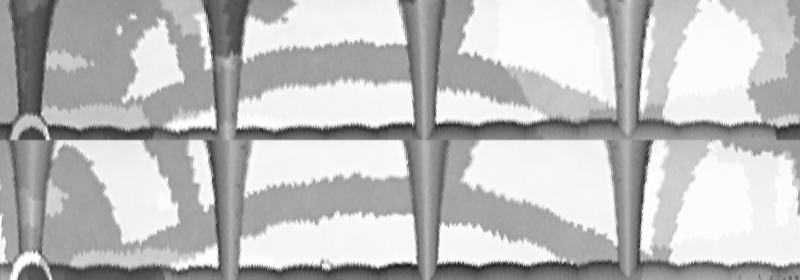

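Comparing the wheel before and after on the same plane, the spokes have turned 360.8° (±0.5°). I move the arm clear and cross-check with the fixed top camera.

```bash
python3 -m handwheel '[[[-0.012,-0.008,0,0,1],[-0.024,-0.017,0,0,1],[-0.024,-0.017,0,0,1],[-0.024,-0.017,0,0,1],[-0.024,-0.017,0,0,1],[-0.024,-0.017,0,0,1],[-0.024,-0.017,0,0,1],[-0.024,-0.017,0,0,1],[-0.024,-0.017,0,0,1],[-0.024,-0.017,0,0,1],[-0.024,-0.017,0,0,1],[-0.024,-0.017,0,0,1],[-0.012,-0.008,0,0,1],[0,0,0,0,1],[0,0,0,0,1]]]'
python3 - <<'E'
from h import *
p=vision.snapshot('top'); save(p,'top14'); q=vision.snapshot('scene'); save(q,'scene14')
a=cv2.imread('pics/top1.png')[200:310,310:420]; b=p['color'][200:310,310:420,::-1]
c=cv2.imread('pics/scene1.png')[180:270,240:350]; d=q['color'][180:270,240:350,::-1]
u=lambda *i: np.hstack([cv2.resize(x,(400,300),interpolation=cv2.INTER_CUBIC) for x in i])
cv2.imwrite('pics/cmp14.png',np.vstack([u(a,b),u(c,d)]))
def mask(im): # orange/wood peg in hsv
    h=cv2.cvtColor(np.ascontiguousarray(im),cv2.COLOR_BGR2HSV); return h
for n,pp in (('top',p),('scene',q)):
    for k in ('handle','bowl','lantern','weight','ring_box','bangle','jar','spool'):
        D=place_of(k,pp)[:2]
        print(n,k,[(round(d['conf'],2),np.round(d['xy']).tolist()) for d in D])
E
```

```text
clock: 22.82
tool_pos: [0.4383, -0.5677, 0.2795]
orientation: [-180.0, -0.0, 102.0]
force: [-0.0, -0.0, -0.9]
opening: 0.0004
top handle [(0.63, [377.0, 219.0])]
top bowl [(0.57, [354.0, 167.0])]
top lantern [(0.67, [286.0, 160.0]), (0.65, [375.0, 220.0])]
top weight [(0.51, [286.0, 203.0])]
top ring_box []
top bangle [(0.87, [376.0, 353.0])]
top jar [(0.72, [207.0, 149.0])]
top spool [(0.88, [172.0, 355.0])]
scene handle [(0.65, [305.0, 155.0]), (0.52, [264.0, 214.0])]
scene bowl [(0.87, [214.0, 275.0]), (0.24, [243.0, 319.0])]
scene lantern [(0.66, [241.0, 318.0]), (0.26, [290.0, 238.0])]
scene weight [(0.69, [242.0, 317.0]), (0.67, [293.0, 295.0])]
scene ring_box [(0.9, [399.0, 261.0]), (0.59, [295.0, 239.0])]
scene bangle [(0.59, [361.0, 209.0])]
scene jar [(0.88, [290.0, 389.0])]
scene spool [(0.76, [507.0, 299.0])]
```

View pics/cmp14.png

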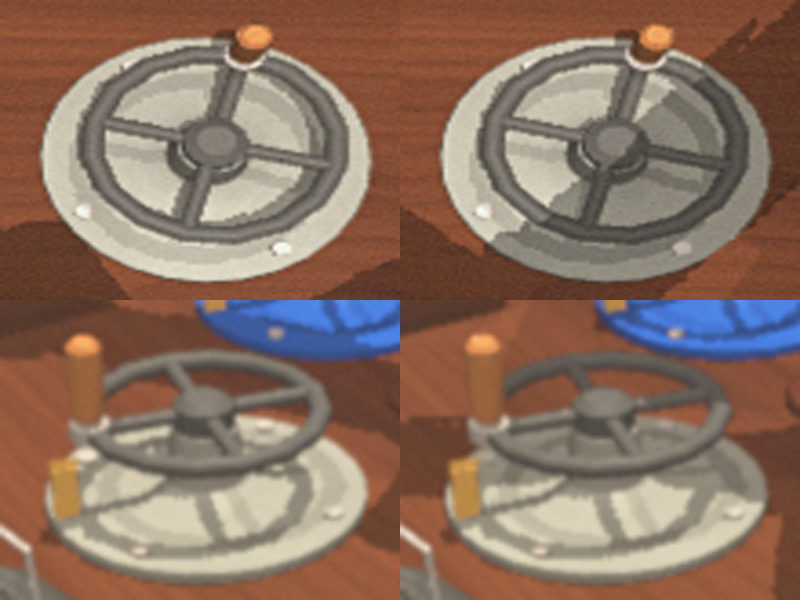

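View pics/top14.png

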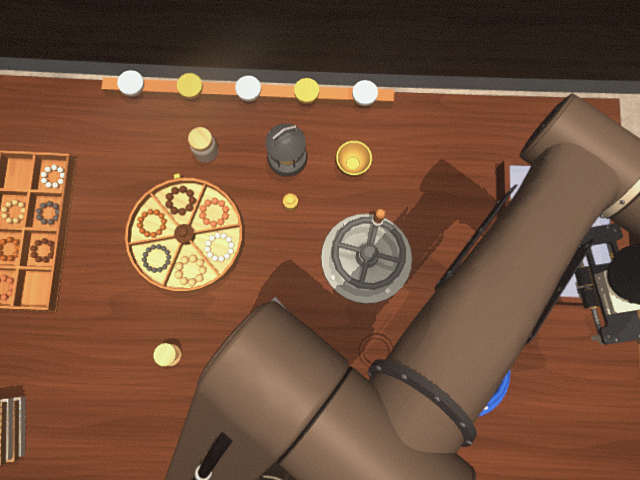

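```bash
python3 -c "
from h import *
print(close_job())"
```

```text
the job is handed in; nothing more can be done
None
```

The grey hand wheel has been turned one full turn clockwise, its handle is back at the brass index post, and the job is handed in. I pushed the handle round with closed fingertips and never gripped it. The force readings taken along the way were about 3 to 5 N. I then backed off, raised the arm and moved it clear.

**Wheel angle:** The wrist-camera spoke comparison gives 360.8° ± 0.5°. The before and after pictures from the top and scene cameras show the handle in its starting place to within about 1°. The coarser estimate made while pushing (spokes against the model, plus the last step) came to about 358–359°. I trusted the direct comparison and made no correction.

**Tray and other things:** The tray moved on by one compartment. The bystanders stayed put to within the networks' few pixels of scatter. `ring_box` was hidden by the arm in the last top picture, so only the scene camera confirmed it.

**At hand-in:** The job took about 23 s, and the arm was clear with no sign of contact in the force reading.

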